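# Knock a stuck sample puck out of its nest

## Task

A steel sample puck is stuck down in the sprung pocket of the nest. Take the C-shaped knockout by its handle, feel with its rod for the hole in the sliding shoe under the nest without ramming anything, and push the rod up until the puck has clicked past the spring balls and stands proud but still sits in the pocket's mouth; then draw the rod back down out of the nest. Stand the knockout upright on the bench, lay the puck flat in the white tray, and leave the other things on the bench undisturbed.

Things in the scene. Friction and masses are not known exactly. Their poses are not given: they have to be found in the camera images.
- nest: Fixed aluminium bridge on a granite slab (130 x, 150 y, 20 high). Origin on the bench under the pocket's axis, z up. The knockout slides in from its -x side with its own x along nest x. Legs 40 (x) x 14 (y), inner faces at y = +-43; open between them under the bridge, z 20 to 105. Bridge floor plate 66 (x) x 120 (y), z 113 to 119; block 66 (x) x 80 (y) above it, z 119 to 147.
- pocket (a point): Centre of the pocket's floor, nest z 119: round pocket of 41.5 diameter, 28 deep, open on top; a slot 28 (x) x 14 (y) through its floor. Four 10 mm steel balls at z 127, at the +-x and +-y walls, press on the puck with about 3.5 N each. Once its underside has passed them they come 3.5 mm further in and carry it, underside about 13 mm above the floor.
- shoe_mid (a point): Middle of the guide shoe's travel, at the height of its underside, nest z 105 (fixed to the nest). The shoe: steel plate 40 x 40 x 8 (z 105 to 113) under the slot, with one upright rectangular hole 10.5 (x) x 14 (y). It was left anywhere within 7 mm either way along nest x from this point (hole centred at nest y = 0); unmeasured and hidden from above. It stays put under 40 N.
- puck: Plain steel disc, 40 diameter, 28 high, about 250 g; origin: centre of its underside, z up. Starts fully down in the pocket, top flush with the block's top, gripped by the balls: some 9 to 23 N from below moves it, depending on friction and how off-centre the rod pushes. Carried by the balls its top stands 13 mm proud; raised 28 mm it is out of the pocket.
- knockout: Loose C-shaped steel tool, about 400 g, standing on its foot. Origin: underside, on the rod's axis; z up; x points from the spine to the open side. Tongue 18 wide, 12 thick, x -70 to 12; foot 64 wide, x -85 to -55. Rod 7.5 diameter, tip's edge rounded 1, z 12 to 57. Spine 14 (x) x 20 (y), x -70 to -56. Top arm 20 wide, x -70 to 20, z 135 to 147, over the rod.
- handle (a point): Grip point of the knockout, on the rod's axis 172 mm above its origin: middle of the black T-handle, 24 (x) x 60 (y), z 147 to 195. Pinch it across x, fingers straight down: pinched this way it does not pitch in the grip when the rod is pushed.
- rod_tip (a point): Tip of the knockout's rod, 57 mm above the knockout's origin on its z axis.
- tray: Fixed white open tray 120 x 120, 14 high, walls and floor 4 thick; origin: centre of its underside. Tray and knockout may stand on either side of the nest.
- flask: Bystander: amber bottle, 48 diameter, 110 high; origin at its underside.
- jar: Bystander: clear jar, 56 diameter, 60 high; origin at its underside.
- collar: Bystander: steel ring, 44 diameter, 14 high; origin at its underside.
- sample_box: Bystander: clear box 70 x 50 x 22; origin at its underside.
- screwdriver: Bystander: screwdriver 160 long, lying along its x; origin at its underside.
- parts_case: Bystander: grey case 70 (x) x 50 (y) x 30; origin at its underside.
There are look-alikes about, which are no part of the job. Leave any yellow look-alike of the nest alone.

How it is judged:
By the outcome, as a careful person would: the job done as asked, in the order asked, and still so for the second after the job is handed in, with the robot touching nothing.
It also fails if it takes over 72 s, if anything falls off the work surface, if the arm or the gripper's body presses on something with over 40 N, if the wrist force passes 120 N, or if a joint passes its speed limit or range.

## Robot

A 6-joint arm with a two-finger parallel gripper is mounted at the origin on the work surface. World frame = base frame: x ahead of the robot, y to its left, z up, the work surface at z = 0. Lengths are in mm, angles in rad, forces in N, time in s.
With the tool pointing down it reaches from about 275 to 750 mm from the base axis. Payload 10.2 kg.
Tool frame: the origin (TCP) lies at the very end of the fingers, on their centre line; the grasp point (between the pads) lies 19 mm behind it; z points along the fingers, y is the line along which they close (so a half turn about z gives the same grasp; the last joint's range is limited). The gripper opens to 85 mm and grips with 20 to 120 N. Pads are 22 mm wide; open, the fingers measure 114 mm over their backs; the gripper's body (76 mm by 85 mm) begins 54 mm behind the grasp point. The pads swing forward as they close: fully open they stand 13 mm farther back than shut.
Start: joints at [-1.454, 0.313, 1.498, -0, 1.331, -0.223], TCP at [174.969, -494.992, 231.294] pointing down, gripper open.
Joint ranges: [-2.94, 2.94], [-0.97, 2.17], [0.19, 2.56], [-1.23, 4.37], [0.02, 3.11], [-2.88, 2.88]. Speed limits (rad/s): [2.39, 2.39, 3.01, 3.14, 3.14, 3.14].

## Interface

Orientations are given as a unit quaternion [w, x, y, z].
In Python, from rig import * gives the robot as it stands. The module is installed in compiled form; this text tells all that it offers.
- The arm moves only by the shell command python3 -m crank 'ROWS' [FORCE]. ROWS is JSON, a list that holds one entry, the list of rows, each a list of 7 numbers: the shift along the tool's x, y, z in units of 25 mm (1.0 is 25 mm), then the turn, a rotation vector about the tool's x, y, z in units of 8 degrees (1.0 is 8 degrees), then the finger opening in mm, from 0 to 85.4. A call has exactly 8 rows; each row shifts and turns the commanded pose from where the row before left it, along the tool's axes as they then stand; what a row does not reach is not made up. A row lasts 1/10 s, in which the tool goes at most 50 mm and 8.59 degrees, less where a joint would pass 70% of its speed; a pose out of reach is approached as far as the arm can. A call is refused whole if a number of a shift passes 1 or a number of a turn 1, either way. A call with a gripper value outside its range is refused whole. The fingers move at their own pace and stop on an object; FORCE is the grip in N (left out, the last holds). Time passes only in rows, so rows that do not move let the fingers close, or fill a call up. It gives the time, the measured TCP pose, the force, the opening and the grip force at its end, in the units of the state.
- sense(): the state, without advancing time (a new reading comes with each control period).
- capture(name): name is "scene" or "top" or "wrist"; returns the picture (420x560x3 uint8, blue, green, red); there is no depth.
- camera_model(name): a dict with "fx", "fy", "cx", "cy" (pixels), "world_from_camera" (4x4, takes a point from camera to world coordinates); the wrist camera has in their place "T_tool_cam" (4x4, takes a point from camera to tool coordinates, whose origin is the TCP and whose axes are the flange's). Camera axes: x right, y up, looking along -z (the intrinsics and any distortion apply to the point x, -y, -z); pixel columns grow to the right and rows downward; lengths in mm; the calibration is good to about 2 mm. A picture is of the moment at which its call begins: read the wrist's pose just before it. camera_model takes no time and is no camera call.
- finish_job(): hands the job in; it is judged then, once.
The state is a dict: "time_s": time; "joints": joint angles; "dq": joint speeds; "tau": joint torques, N m; "eef_pos": TCP position; "ee_rot": TCP orientation; "force": force on the tool from outside, world axes, zero at the start; "wrist_torque": the same for the moment, N m; "grip_width": opening from 0.0 (shut) to 1.0 (fully open); "grip_force": force on a finger pad.
Only numpy, scipy, OpenCV 4.12 (cv2) and the standard library are available. Lean on these libraries where they do the work, as an engineer would, in place of code of your own. Each camera call takes 0.05 s, during which the arm holds its last target. There are 200 camera calls.

## Working session

There is one attempt and no reset: what is moved stays moved. The work goes in short steps, Python scripts to look and compute and a shell command to move; the robot and the scene stay as the last step left them, time stands still between calls to the robot, and variables do not carry over. Pictures are saved under pics/ and viewed, at most 12 in all, crops included, and the job is handed in when it is done.

```bash
mkdir -p pics; ls
cat > h.py <<'E'
from rig import *
import numpy as np, cv2
from scipy.spatial.transform import Rotation as R
def T(pos,q):
    M=np.eye(4); M[:3,:3]=R.from_quat([q[1],q[2],q[3],q[0]]).as_matrix(); M[:3,3]=pos; return M
def ray(cm,W,u,v):
    d=np.array([(u-cm["cx"])/cm["fx"],-(v-cm["cy"])/cm["fy"],-1.]); d=W[:3,:3]@d
    return W[:3,3],d/np.linalg.norm(d)
def onz(cm,W,u,v,z):
    o,d=ray(cm,W,u,v); return o+d*(z-o[2])/d[2]
def proj(cm,W,p):
    c=np.linalg.inv(W)@np.append(p,1); return np.array([cm["cx"]+cm["fx"]*c[0]/-c[2],cm["cy"]-cm["fy"]*c[1]/-c[2]])
def meet(rays):
    A=0;b=0
    for o,d in rays:
        P=np.eye(3)-np.outer(d,d); A=A+P; b=b+P@o
    return np.linalg.solve(A,b)
E
python3 - <<'E'
from h import *
s=sense(); print({k:np.round(v,3).tolist() for k,v in s.items()})
for n in("scene","top"):
    cv2.imwrite(f"pics/{n}0.png",capture(n)); print(n,camera_model(n))
im=capture("wrist"); cv2.imwrite("pics/wrist0.png",im); print(camera_model("wrist"))
E
```

```text
pics
{'time_s': 0.0, 'joints': [-1.454, 0.313, 1.498, -0.0, 1.331, -0.223], 'dq': [-0.0, 0.001, 0.002, 0.001, -0.001, 0.0], 'tau': [-0.0, -41.226, -25.975, -0.0, 0.004, 0.0], 'eef_pos': [174.922, -494.733, 230.74], 'ee_rot': [-0.001, 0.986, 0.169, 0.0], 'force': [0.241, -0.759, -0.303], 'wrist_torque': [0.009, 0.009, -0.014], 'grip_force': 0.0, 'grip_width': 1.003}
scene {'fx': 424.2304593256313, 'fy': 424.2304593256313, 'cx': 278.65837698090786, 'cy': 205.6995487957825, 'world_from_camera': array([[-3.03666678e-01, -6.40618097e-01,  7.05262365e-01,
         1.23290675e+03],
       [ 9.52757633e-01, -2.09050635e-01,  2.20342291e-01,
         2.25440448e+02],
       [ 6.28028619e-03,  7.38854713e-01,  6.73835493e-01,
         8.00171532e+02],
       [ 0.00000000e+00,  0.00000000e+00,  0.00000000e+00,
         1.00000000e+00]])}
top {'fx': 450.23581736749315, 'fy': 450.23581736749315, 'cx': 280.0352515129129, 'cy': 206.3311659334997, 'world_from_camera': array([[-1.45422035e-02,  9.97584712e-01, -6.79210256e-02,
         4.77642125e+02],
       [-9.99539431e-01, -1.26939721e-02,  2.75642675e-02,
         3.09526032e+01],
       [ 2.66355042e-02,  6.82905884e-02,  9.97309854e-01,
         1.12437330e+03],
       [ 0.00000000e+00,  0.00000000e+00,  0.00000000e+00,
         1.00000000e+00]])}
{'fx': 309.77279566201537, 'fy': 309.77279566201537, 'cx': 271.11848151851774, 'cy': 209.58581689582041, 'T_tool_cam': array([[ 6.30654752e-04,  9.47575117e-01,  3.19532470e-01,
         8.21915099e+01],
       [ 9.99999651e-01, -4.22289069e-04, -7.21378697e-04,
         6.77102230e-01],
       [-5.48625434e-04,  3.19532813e-01, -9.47575053e-01,
        -1.43004931e+02],
       [ 0.00000000e+00,  0.00000000e+00,  0.00000000e+00,
         1.00000000e+00]])}
```

View pics/top0.png

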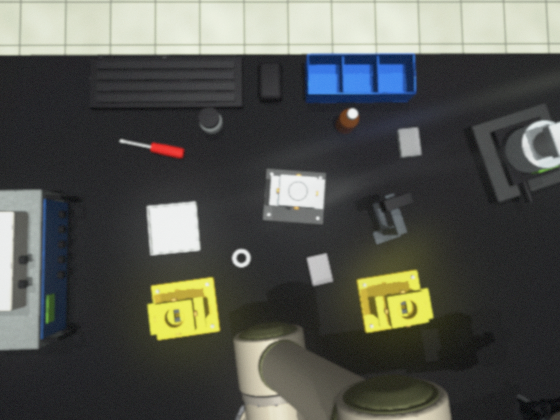

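View pics/scene0.png

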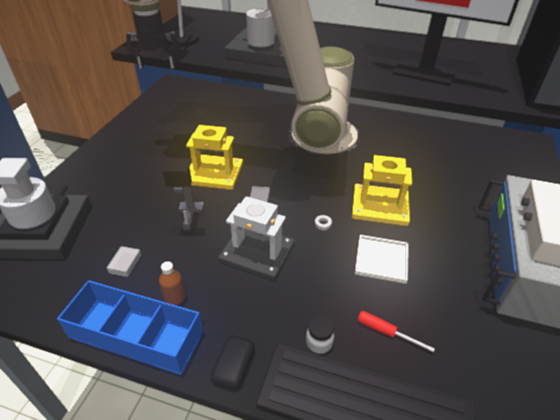

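The top view shows the nest at about (296,195), the knockout at (390,215), the tray at (173,228), and two yellow look-alikes near the robot. The scene view shows the nest at (255,235) and the knockout at (188,208). I'll zoom in on both.

Run:
```python
import cv2,numpy as np
t=cv2.imread("pics/top0.png")[150:260,255:425]; s=cv2.imread("pics/scene0.png")[170:280,165:300]
g=lambda a:cv2.convertScaleAbs(cv2.resize(a,None,fx=4.7,fy=4.7,interpolation=cv2.INTER_CUBIC),alpha=1.5,beta=15)
def grid(a,x0,y0):
    for k in range(0,170,10):
        cv2.putText(a,str(x0+k),(int(k*4.7),8),0,.3,(0,255,0)); cv2.line(a,(int(k*4.7),10),(int(k*4.7),14),(0,255,0))
        cv2.putText(a,str(y0+k),(0,int(k*4.7)+4),0,.3,(0,255,0)); 
    return a
cv2.imwrite("pics/c1.png",grid(g(t),255,150)); cv2.imwrite("pics/c2.png",grid(g(s),165,170))
```

```text
(no output)
```

View pics/c1.png

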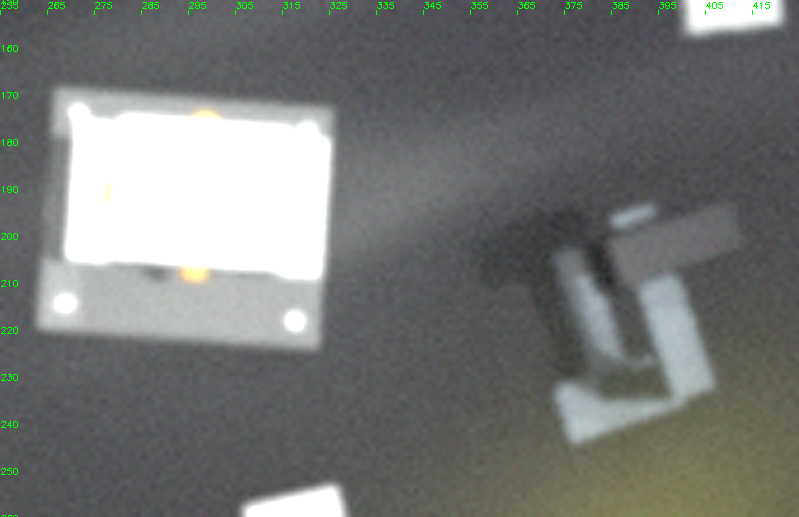

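View pics/c2.png

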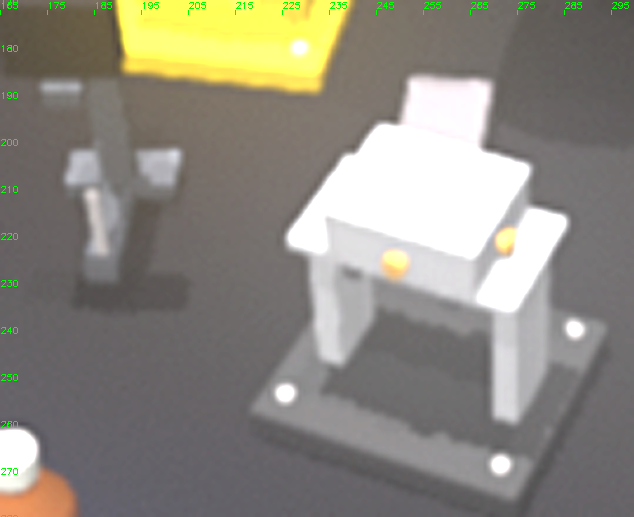

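The top crop shows the nest slab with corners near (267,168), (333,173), (322,223) and (263,219). The knockout's handle top is at about (397,202), its foot at (373-402,233-245), and its open side points up-left. The scene crop confirms the layout: bridge top around (258,215), handle at (187,189).

Run:
```python
from h import *
cm=camera_model("top");W=cm["world_from_camera"]
P=lambda n,u,v,z:print(n,np.round(onz(cm,W,u,v,z),1))
for p in [(266.5,168.5),(326,173),(322.5,224),(263,220)]: P("slab",*p,20)
for p in [(271,175),(324.5,179),(323,209),(269,205)]: P("plate",*p,119)
P("handle",397,201.5,195); P("armend",388.5,195.5,147);P("armback",402,233.5,147)
P("tongueend",376,204,12); P("foot1",376,244,0);P("foot0",400,236,8)
for p in [(147,203),(197,202),(200,252),(150,255)]: P("tray",*p,14)
for n,p in dict(flask=(348,118),jar=(210,121),collar=(241,258),box=(409,142),case=(320,269)).items(): P(n,*p,20)
cm=camera_model("scene");W=cm["world_from_camera"]
P("handle",187,188.5,195)
```

```text
slab [647.   32.5  20. ]
slab [ 634.2 -114.7   20. ]
slab [ 508.  -103.4   20. ]
slab [519.8  42.7  20. ]
plate [617.   22.5 119. ]
plate [606.6 -98.  119. ]
plate [538.9 -93.2 119. ]
plate [549.4  27.8 119. ]
handle [ 547.9 -238.9  195. ]
armend [ 565.  -234.5  147. ]
armback [ 481.4 -261.6  147. ]
tongueend [ 556.2 -239.1   12. ]
foot1 [ 456.6 -239.1    0. ]
foot0 [ 475.7 -297.9    8. ]
tray [565.6 326.8  14. ]
tray [566.6 204.6  14. ]
tray [443.9 197.6  14. ]
tray [438.5 318.8  14. ]
flask [ 772.3 -173.    20. ]
jar [767.3 171.2  20. ]
collar [428.   97.3  20. ]
box [ 710.1 -324.8   20. ]
case [398.2 -95.   20. ]
handle [ 608.6 -182.2  195. ]
```

```bash
cat >> h.py <<'E'
def plan(pos,yaw,n,show=True):
    "identical rows from here to TCP pos, tool pointing down with tool x at world yaw (deg)"
    s=sense(); A=T(s["eef_pos"],s["ee_rot"])
    y=np.radians(yaw); x=np.array([np.cos(y),np.sin(y),0]); z=np.array([0,0,-1.]); G=np.c_[x,np.cross(z,x),z]
    rv=R.from_matrix(A[:3,:3].T@G).as_rotvec()/n
    M=sum(R.from_rotvec(rv*k).as_matrix() for k in range(n))
    sh=np.linalg.solve(M,A[:3,:3].T@(np.array(pos)-A[:3,3]))
    print(n,"rows:",np.round(sh/25,3).tolist(),np.round(np.degrees(rv)/8,3).tolist(),"| at",np.round(A[:3,3],1),"t",round(s["time_s"],2))
def yaw():
    A=T([0,0,0],sense()["ee_rot"]); return np.degrees(np.arctan2(A[1,0],A[0,0]))
E
python3 - <<'E'
from h import *
plan([546,-240,290],107,24)
E
```

```text
24 rows: [0.739, 0.375, -0.099] [-0.0, -0.0, -0.456] | at [ 174.9 -494.8  230.9] t 0.15
```

```bash
for i in 1; do :; done
python3 -m crank '[[[0.74,0.375,-0.1,0,0,-0.456,85],[0.74,0.375,-0.1,0,0,-0.456,85],[0.74,0.375,-0.1,0,0,-0.456,85],[0.74,0.375,-0.1,0,0,-0.456,85],[0.74,0.375,-0.1,0,0,-0.456,85],[0.74,0.375,-0.1,0,0,-0.456,85],[0.74,0.375,-0.1,0,0,-0.456,85],[0.74,0.375,-0.1,0,0,-0.456,85]]]'
python3 -m crank '[[[0.74,0.375,-0.1,0,0,-0.456,85],[0.74,0.375,-0.1,0,0,-0.456,85],[0.74,0.375,-0.1,0,0,-0.456,85],[0.74,0.375,-0.1,0,0,-0.456,85],[0.74,0.375,-0.1,0,0,-0.456,85],[0.74,0.375,-0.1,0,0,-0.456,85],[0.74,0.375,-0.1,0,0,-0.456,85],[0.74,0.375,-0.1,0,0,-0.456,85]]]'
python3 -m crank '[[[0.74,0.375,-0.1,0,0,-0.456,85],[0.74,0.375,-0.1,0,0,-0.456,85],[0.74,0.375,-0.1,0,0,-0.456,85],[0.74,0.375,-0.1,0,0,-0.456,85],[0.74,0.375,-0.1,0,0,-0.456,85],[0.74,0.375,-0.1,0,0,-0.456,85],[0.74,0.375,-0.1,0,0,-0.456,85],[0.74,0.375,-0.1,0,0,-0.456,85]]]'
python3 - <<'E'
from h import *
s=sense(); print(s["eef_pos"],yaw(),s["time_s"],s["dq"])
capture("wrist");capture("wrist");s=sense()
cv2.imwrite("pics/w1.png",capture("wrist")); np.savez("w1",p=s["eef_pos"],q=s["ee_rot"]); print(s["eef_pos"])
plan([545,-150,290],96,8);
E
```

```text
time_s: 0.95
eef_pos: [339.2, -479.4, 251.0]
ee_rot: [-0.0, 0.911, 0.413, -0.0]
force: [-0.5, 0.1, -1.5]
grip_width: 0.995
grip_force: 0.0
time_s: 1.75
eef_pos: [474.2, -385.9, 271.0]
ee_rot: [-0.0, 0.777, 0.629, -0.0]
force: [-0.4, -0.3, -0.2]
grip_width: 0.993
grip_force: 0.0
time_s: 2.55
eef_pos: [546.5, -238.5, 291.0]
ee_rot: [-0.0, 0.594, 0.805, -0.0]
force: [0.2, 1.0, -0.6]
grip_width: 0.994
grip_force: 0.0
[ 546.48544192 -238.47056668  290.97913516] 107.17565326161841 2.55 [ 3.27213660e-01 -1.08622716e-01  9.54144003e-02  2.49653149e-04
  1.08519742e-02 -3.07719119e-01]
[ 546.86004402 -237.34274533  291.60475203]
8 rows: [0.435, 0.087, 0.007] [-0.0, 0.0, 0.173] | at [ 546.5 -238.6  291.3] t 2.7
```

View pics/w1.png

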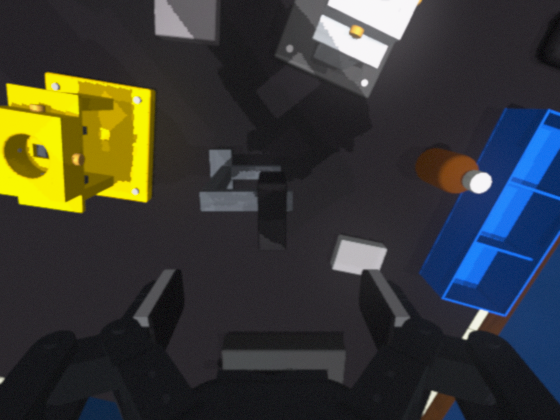

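The wrist view shows the handle top at about (272,210), long along image vertical, with the arm from (200,201) to (293,201). The grasp yaw is therefore about right. Next is a second viewpoint, between the knockout and the nest.

```bash
python3 -m crank '[[[0.43,0.09,0,0,0,0.17,85],[0.43,0.09,0,0,0,0.17,85],[0.43,0.09,0,0,0,0.17,85],[0.43,0.09,0,0,0,0.17,85],[0.43,0.09,0,0,0,0.17,85],[0.43,0.09,0,0,0,0.17,85],[0.43,0.09,0,0,0,0.17,85],[0,0,0,0,0,0,85]]]'
python3 - <<'E'
from h import *
s=sense();a=capture("wrist"); np.savez("w2",p=s["eef_pos"],q=s["ee_rot"])
cv2.imwrite("pics/w2.png",a); b=cv2.imread("pics/w1.png"); f=lambda i:cv2.convertScaleAbs(i,alpha=2,beta=10)
c=f(b)[140:265,190:310]; c=cv2.resize(c,None,fx=3.2,fy=3.2)
for k in range(0,120,10):
    cv2.putText(c,str(190+k),(int(k*3.2),8),0,.3,(0,255,0)); cv2.putText(c,str(140+k),(0,int(k*3.2)+4),0,.3,(0,255,0))
o=np.zeros((600,800,3),np.uint8); o[:c.shape[0],:c.shape[1]]=c
d=cv2.resize(f(a)[0:300,60:460],(400,300)); o[:300,400:]=d
e=f(a)[100:]; 
cv2.imwrite("pics/v2.png",cv2.resize(f(a),(784,588)))
cv2.imwrite("pics/c3.png",o)
cm=camera_model("wrist")
for n in("w1","w2"):
    z=np.load(n+".npz"); W=T(z["p"],z["q"])@cm["T_tool_cam"]
    print(n,z["p"],proj(cm,W,[546,-240,195]),proj(cm,W,[577.6,-35.5,147]))
E
```

```text
time_s: 3.5
eef_pos: [544.7, -162.5, 291.1]
ee_rot: [-0.0, 0.66, 0.752, -0.0]
force: [-0.2, -0.8, 0.2]
grip_width: 0.996
grip_force: 0.0
w1 [ 546.86004402 -237.34274533  291.60475203] [268.87177812 212.97152171] [386.09628957 -34.08455746]
w2 [ 544.67722481 -162.54583606  291.12014722] [261.1307907 291.9408545] [329.78317703  54.40013068]
```

View pics/v2.png

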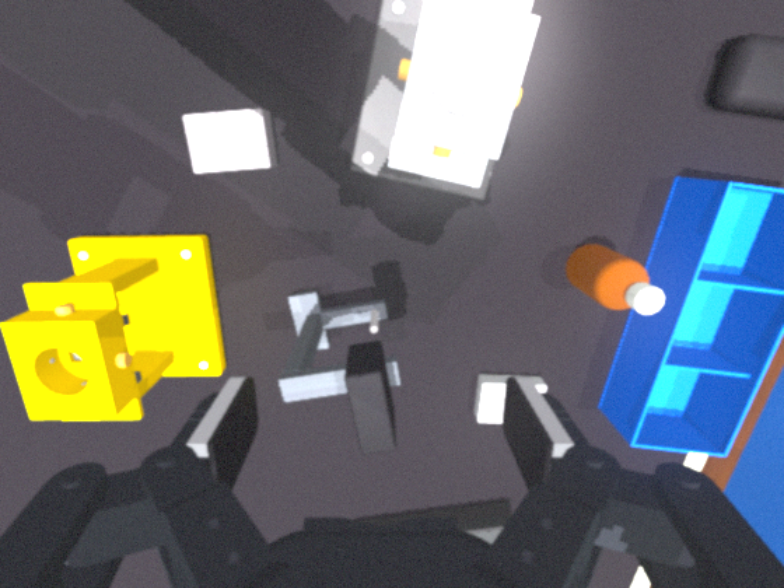

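The second view, in w2 pixels (displayed/1.4), shows the arm from (201,279) to (284,267), the rod tip at (267,235) and the handle around (265,285). The nest block's top is at the upper right, around (330,60).

Run:
```python
from h import *
cm=camera_model("wrist"); Ws={}
for n in("w1","w2"):
    z=np.load(n+".npz"); Ws[n]=T(z["p"],z["q"])@cm["T_tool_cam"]
b=meet([ray(cm,Ws["w1"],200,201),ray(cm,Ws["w2"],201,279)]);f=meet([ray(cm,Ws["w1"],293,201),ray(cm,Ws["w2"],284.3,267)])
print("arm back",b,"front",f,"len",np.linalg.norm(f-b))
for n,p,q in(("w1",(200,201),(293,201)),("w2",(201,279),(284.3,267))):
    B=onz(cm,Ws[n],*p,147);F=onz(cm,Ws[n],*q,147);d=F-B; d/=np.linalg.norm(d); print(n,B,F,np.linalg.norm(F-B),"yaw",np.degrees(np.arctan2(d[1],d[0])),"rod axis",F-20*d,B+70*d)
print("tip",onz(cm,Ws["w2"],267,235,57))
print("handle top w1",onz(cm,Ws["w1"],272.5,211,195))
# nest in w2: block/plate
for p in [(390,170),(480,187),(538,15)]: print("nest",onz(cm,Ws["w2"],p[0]/1.4,p[1]/1.4,119))
# enlarged crop w1 + w2 for check
o=[]
for n,(x,y) in(("w1",(190,140)),("w2",(190,200))):
    i=cv2.convertScaleAbs(cv2.imread(f"pics/{n}.png"),alpha=2.5,beta=10)[y:y+130,x:x+110]; i=cv2.resize(i,None,fx=3.6,fy=3.6,interpolation=cv2.INTER_CUBIC)
    for k in range(0,130,10):
        cv2.putText(i,str(x+k),(int(k*3.6),8),0,.3,(0,255,0)); cv2.putText(i,str(y+k),(0,int(k*3.6)+4),0,.3,(0,255,0))
    o.append(i)
cv2.imwrite("pics/c4.png",np.hstack(o))
```

```text
arm back [ 483.29831703 -264.08096795  147.37187872] front [ 568.32272702 -236.01930874  151.92611862] len 89.65125828428828
w1 [ 483.15302741 -264.20563655  147.        ] [ 569.36310807 -237.40232419  147.        ] 90.28064886620297 yaw 17.2708319435337 rod axis [ 550.26486681 -243.34009994  147.        ] [ 549.99687182 -243.42342144  147.        ]
w2 [ 483.32634191 -264.32590412  147.        ] [ 568.66748306 -238.6478835   147.        ] 89.12054260402363 yaw 16.745846048414432 rod axis [ 549.515638   -244.41042037  147.        ] [ 550.35779959 -244.15702509  147.        ]
tip [ 549.89736884 -243.70305615   57.        ]
handle top w1 [ 548.32949411 -237.4879018   195.        ]
nest [543.36095065 -95.82532467 119.        ]
nest [608.14527555 -98.99725544 119.        ]
nest [622.86215012   9.50426998 119.        ]
```

View pics/c4.png

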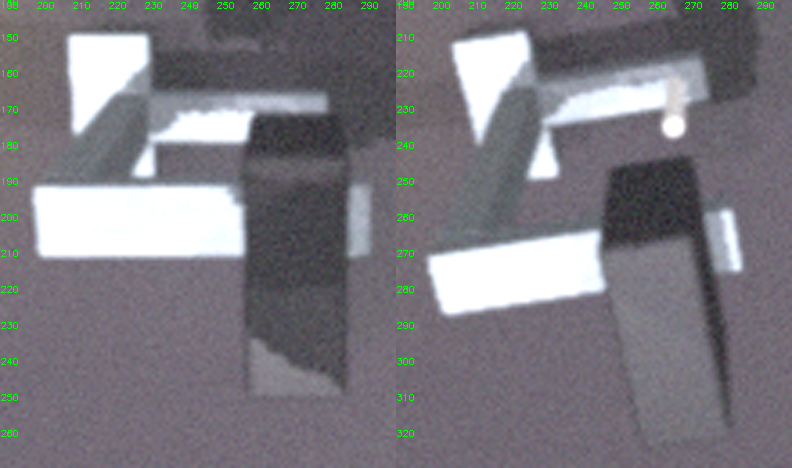

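Both crops agree: the rod axis is at (550,-244), yaw 17°, arm top at about 147. Moving above it.

Run:
```python
from h import *
plan([550,-243.7,215],107,7)
```

```text
7 rows: [-0.458, -0.062, 0.435] [-0.0, -0.0, -0.17] | at [ 544.6 -163.1  291.1] t 3.55
```

```bash
python3 -m crank '[[[-0.458,-0.062,0.435,0,0,-0.17,85],[-0.458,-0.062,0.435,0,0,-0.17,85],[-0.458,-0.062,0.435,0,0,-0.17,85],[-0.458,-0.062,0.435,0,0,-0.17,85],[-0.458,-0.062,0.435,0,0,-0.17,85],[-0.458,-0.062,0.435,0,0,-0.17,85],[-0.458,-0.062,0.435,0,0,-0.17,85],[0,0,0,0,0,0,85]]]'
python3 - <<'E'
from h import *
plan([550,-243.7,155],107,6); print(yaw())
E
```

```text
time_s: 4.35
eef_pos: [549.4, -245.0, 213.2]
ee_rot: [-0.002, 0.595, 0.803, -0.0]
force: [0.4, -0.6, -0.5]
grip_width: 0.993
grip_force: 0.0
6 rows: [0.006, 0.007, 0.388] [-0.003, -0.003, -0.002] | at [ 549.4 -245.   213.2] t 4.35
106.90665093068019
```

```bash
python3 -m crank '[[[0,0,0.385,0,0,0,85],[0,0,0.385,0,0,0,85],[0,0,0.385,0,0,0,85],[0.05,0.04,0.385,0,0,0,85],[0,0,0.385,0,0,0,85],[0,0,0.385,0,0,0,85],[0,0,0,0,0,0,85],[0,0,0,0,0,0,85]]]' 100
python3 -m crank '[[[0,0,0,0,0,0,10],[0,0,0,0,0,0,10],[0,0,0,0,0,0,10],[0,0,0,0,0,0,10],[0,0,0,0,0,0,10],[0,0,0,0,0,0,10],[0,0,0,0,0,0,10],[0,0,0,0,0,0,10]]]' 100
```

```text
time_s: 5.15
eef_pos: [550.9, -241.8, 157.4]
ee_rot: [-0.0, 0.595, 0.804, -0.0]
force: [-0.2, -0.0, -0.2]
grip_width: 0.997
grip_force: 0.0
time_s: 5.95
eef_pos: [551.0, -241.8, 157.8]
ee_rot: [0.0, 0.595, 0.804, -0.0]
force: [-0.6, -0.1, 4.5]
grip_width: 0.266
grip_force: 99.0
```

```bash
python3 -m crank '[[[0,0,-0.3,0,0,0,10],[0,0,-0.3,0,0,0,10],[0,0,-0.3,0,0,0,10],[0,0,-0.3,0,0,0,10],[0,0,-0.3,0,0,0,10],[0,0,-0.3,0,0,0,10],[0,0,0,0,0,0,10],[0,0,0,0,0,0,10]]]' 100
python3 - <<'E'
from h import *
plan([437,-23,203],85,15)
E
```

```text
time_s: 6.75
eef_pos: [550.8, -241.6, 202.4]
ee_rot: [-0.0, 0.595, 0.804, 0.0]
force: [0.4, 0.4, -4.8]
grip_width: 0.265
grip_force: 98.4
15 rows: [0.618, -0.234, -0.002] [-0.0, -0.0, 0.183] | at [ 550.8 -241.6  202.4] t 6.75
```

```bash
python3 -m crank '[[[0.62,-0.234,0,0,0,0.183,10],[0.62,-0.234,0,0,0,0.183,10],[0.62,-0.234,0,0,0,0.183,10],[0.62,-0.234,0,0,0,0.183,10],[0.62,-0.234,0,0,0,0.183,10],[0.62,-0.234,0,0,0,0.183,10],[0.62,-0.234,0,0,0,0.183,10],[0.62,-0.234,0,0,0,0.183,10]]]' 100
python3 -m crank '[[[0.62,-0.234,0,0,0,0.183,10],[0.62,-0.234,0,0,0,0.183,10],[0.62,-0.234,0,0,0,0.183,10],[0.62,-0.234,0,0,0,0.183,10],[0.62,-0.234,0,0,0,0.183,10],[0.62,-0.234,0,0,0,0.183,10],[0.62,-0.234,0,0,0,0.183,10],[0,0,0,0,0,0,10]]]' 100
python3 - <<'E'
from h import *
capture("wrist"); s=sense();a=capture("wrist"); np.savez("w3",p=s["eef_pos"],q=s["ee_rot"]); print(s["eef_pos"],yaw())
cv2.imwrite("pics/w3.png",a)
c=a[:330,230:].copy()
c=cv2.convertScaleAbs(c,alpha=.8); c=cv2.resize(c,None,fx=1.8,fy=1.8,interpolation=cv2.INTER_CUBIC)
b=cv2.imread("pics/w2.png")
for k in range(0,330,20):
    cv2.putText(c,str(230+k),(int(k*1.8),8),0,.3,(0,255,0)); cv2.putText(c,str(k),(0,int(k*1.8)+4),0,.3,(0,255,0))
b=cv2.resize(b[:140,250:390],None,fx=1.4,fy=1.4,interpolation=cv2.INTER_CUBIC)
o=np.zeros((600,800,3),np.uint8); o[:c.shape[0],:c.shape[1]]=c; o[:b.shape[0],600:600+b.shape[1]]=b
cv2.imwrite("pics/c5.png",o)
E
```

```text
time_s: 7.55
eef_pos: [479.0, -129.6, 202.1]
ee_rot: [-0.0, 0.674, 0.739, -0.0]
force: [0.5, 0.2, -3.7]
grip_width: 0.265
grip_force: 98.5
time_s: 8.35
eef_pos: [436.2, -21.1, 202.3]
ee_rot: [-0.0, 0.737, 0.676, -0.0]
force: [-0.1, -0.1, -3.6]
grip_width: 0.269
grip_force: 98.6
[436.74497732 -22.00409039 202.36679223] 85.11635834634899
```

View pics/c5.png

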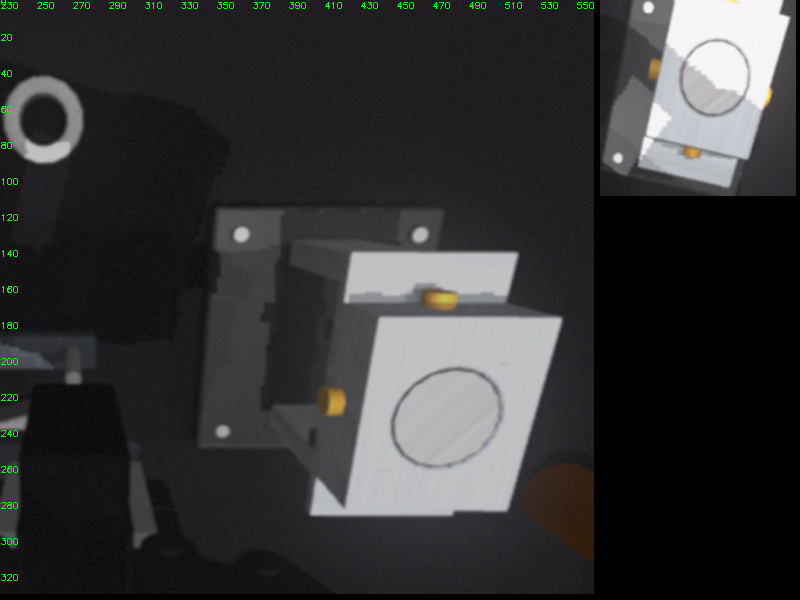

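The wrist view shows the puck's top ring centred at full-image (478.3,231.9), block top corners at about (440,176), (542,176), (512,284), (421.7,282), and the rod tip at (270.9,210). The small inset shows the ring in w2 at (332,55).

Run:
```python
from h import *
cm=camera_model("wrist"); Ws={}
for n in("w2","w3"):
    z=np.load(n+".npz"); Ws[n]=T(z["p"],z["q"])@cm["T_tool_cam"]
print("puck tri",meet([ray(cm,Ws["w3"],478.3,231.9),ray(cm,Ws["w2"],332.1,55)]))
for n,u,v in(("w3",478.3,231.9),("w2",332.1,55)): print(n,onz(cm,Ws[n],u,v,147))
C=[onz(cm,Ws["w3"],u,v,147) for u,v in((440,176),(542.2,176),(512.2,283.9),(421.7,282))]
for a,b in((0,1),(1,2),(2,3),(3,0)):
    d=C[b]-C[a]; print(np.linalg.norm(d),np.degrees(np.arctan2(d[1],d[0])))
print("mid",sum(C)/4)
tp=camera_model("top");print("top",tp and None)
# bolts
B=[onz(cm,Ws["w3"],u,v,22) for u,v in((230+241/1.8,234/1.8),(230+420/1.8,234/1.8),(230+223/1.8,431/1.8))]
for a,b in((0,1),(0,2)):
    d=B[b]-B[a]; print("bolt",np.linalg.norm(d),np.degrees(np.arctan2(d[1],d[0])))
s=np.load("w3.npz"); A=T(s["p"],s["q"]); 
h=s["p"][2]-157.8
t=onz(cm,Ws["w3"],270.9,210,57+h); print("rod tip",t,"in tool",(np.linalg.inv(A)@np.append(t,1))[:3])
# tray from top
tp=camera_model("top");t=cv2.imread("pics/top0.png");m=cv2.inRange(t[185:270,130:215],(170,)*3,(255,)*3)
c=max(cv2.findContours(m,0,2)[0],key=cv2.contourArea); r=cv2.minAreaRect(c); print(r)
q=cv2.boxPoints(r)+[130,185]; Q=[onz(tp,tp["world_from_camera"],*p,14) for p in q]; print(np.round(Q,1),sum(Q)/4)
```

```text
puck tri [579.74540027 -35.66213686 147.25794518]
w3 [579.93123213 -35.78043355 147.        ]
w2 [579.77810655 -35.62736828 147.        ]
66.59668159332917 -4.808523429836246
80.76311041258639 -94.4256350814952
66.78359294918782 173.82654906359596
79.17137955981879 85.4605079450292
mid [580.02552066 -36.36023848 147.        ]
top None
bolt 100.78478581936412 -4.811561444771016
bolt 121.0294780920285 -94.71637069898024
rod tip [436.81910721 -23.13393615 101.56679223] in tool [ -1.10655876   0.17152876 100.80013964]
((42.8647575378418, 43.012298583984375), (48.88930130004883, 49.885196685791016), 84.80557250976562)
[[558.5 329.7  14. ]
 [568.1 208.3  14. ]
 [448.5 197.8  14. ]
 [439.4 318.3  14. ]] [503.60323774 263.50368978  14.        ]
```

```bash
cat >> h.py <<'E'
POC=np.array([579.8,-35.7]); UX=np.array([.9966,-.0819]); UY=np.array([.0819,.9966])
def nest(X,tip): # TCP for rod tip at nest (X,0,tip)
    p=POC+X*UX+1.3*UY-0.2*UX; return [p[0],p[1],tip-57+157.8]
def where():
    s=sense(); p=s["eef_pos"]; d=p[:2]-np.array(nest(0,0)[:2]); print("nest X %.2f Y %.2f tip %.2f"%(d@UX,d@UY,p[2]-100.8),"F",np.round(s["force"],1),"yaw %.2f"%yaw(),"t %.2f"%s["time_s"])
E
python3 - <<'E'
from h import *
where(); plan(nest(-100,95),85.3,6); plan(nest(0,95),85.3,14)
E
```

```text
nest X -143.22 Y 0.08 tip 101.59 F [-0.8  0.3 -4.4] yaw 85.12 t 8.45
6 rows: [-0.0, 0.288, 0.044] [0.0, 0.0, -0.004] | at [437.  -22.6 202.4] t 8.45
14 rows: [0.0, 0.409, 0.019] [0.0, 0.0, -0.002] | at [437.  -22.6 202.4] t 8.45
```

```bash
python3 -m crank '[[[0,0.4,0.066,0,0,-0.01,10],[0,0.4,0.066,0,0,-0.01,10],[0,0.4,0.066,0,0,0,10],[0,0.4,0.066,0,0,0,10],[0,0.4,0,0,0,0,10],[0,0.4,0,0,0,0,10],[0,0.4,0,0,0,0,10],[0,0.4,0,0,0,0,10]]]' 100
python3 -m crank '[[[0,0.4,0,0,0,0,10],[0,0.4,0,0,0,0,10],[0,0.4,0,0,0,0,10],[0,0.4,0,0,0,0,10],[0,0.4,0,0,0,0,10],[0,0.4,0,0,0,0,10],[0,0.13,0,0,0,0,10],[0,0,0,0,0,0,10]]]' 100
python3 -c "
from h import *
where()"
```

```text
time_s: 9.25
eef_pos: [517.6, -29.3, 195.8]
ee_rot: [0.0, 0.736, 0.677, 0.0]
force: [0.4, 0.6, -5.1]
grip_width: 0.269
grip_force: 98.7
time_s: 10.05
eef_pos: [580.0, -34.5, 195.5]
ee_rot: [-0.0, 0.736, 0.677, -0.0]
force: [-0.6, -0.2, -4.5]
grip_width: 0.268
grip_force: 98.7
nest X 0.27 Y -0.09 tip 94.74 F [-0.6 -0.2 -4.5] yaw 85.23 t 10.05
```

Now a gentle upward probe: 8 mm, then 0.75 mm steps.

```bash
python3 -m crank '[[[0,0,-0.11,0,0,0,10],[0,0,-0.11,0,0,0,10],[0,0,-0.1,0,0,0,10],[0,0,0,0,0,0,10],[0,0,-0.03,0,0,0,10],[0,0,0,0,0,0,10],[0,0,-0.03,0,0,0,10],[0,0,0,0,0,0,10]]]' 100
python3 -c "
from h import *
where()"
python3 -m crank '[[[0,0,-0.03,0,0,0,10],[0,0,0,0,0,0,10],[0,0,0,0,0,0,10],[0,0,-0.03,0,0,0,10],[0,0,0,0,0,0,10],[0,0,0,0,0,0,10],[0,0,0,0,0,0,10],[0,0,0,0,0,0,10]]]' 100
python3 -c "
from h import *
where()"
```

```text
time_s: 10.85
eef_pos: [579.7, -34.5, 205.3]
ee_rot: [-0.0, 0.736, 0.677, 0.0]
force: [0.5, 0.5, -4.1]
grip_width: 0.269
grip_force: 98.8
nest X 0.02 Y -0.08 tip 104.55 F [ 0.5  0.5 -4.1] yaw 85.22 t 10.85
time_s: 11.65
eef_pos: [579.6, -34.4, 206.6]
ee_rot: [-0.0, 0.736, 0.677, -0.0]
force: [0.2, -0.7, -9.3]
grip_width: 0.272
grip_force: 98.4
nest X -0.09 Y -0.07 tip 105.79 F [ 0.2 -0.7 -9.3] yaw 85.22 t 11.65
```

```bash
python3 -m crank '[[[0,0,0.06,0,0,0,10],[0,0.08,0,0,0,0,10],[0,0,0,0,0,0,10],[0,0,-0.03,0,0,0,10],[0,0,-0.03,0,0,0,10],[0,0,0,0,0,0,10],[0,0,0,0,0,0,10],[0,0,0,0,0,0,10]]]' 100
python3 -c "
from h import *
where()"
python3 -m crank '[[[0,0,0.06,0,0,0,10],[0,0.08,0,0,0,0,10],[0,0,0,0,0,0,10],[0,0,-0.03,0,0,0,10],[0,0,-0.03,0,0,0,10],[0,0,0,0,0,0,10],[0,0,0,0,0,0,10],[0,0,0,0,0,0,10]]]' 100
python3 -c "
from h import *
where()"
```

```text
time_s: 12.45
eef_pos: [581.7, -34.7, 206.2]
ee_rot: [-0.0, 0.736, 0.677, -0.0]
force: [4.0, -0.5, -16.8]
grip_width: 0.269
grip_force: 98.6
nest X 1.99 Y -0.10 tip 105.44 F [  4.   -0.5 -16.8] yaw 85.22 t 12.45
time_s: 13.25
eef_pos: [583.5, -34.8, 206.1]
ee_rot: [-0.001, 0.736, 0.677, -0.0]
force: [1.3, -0.5, -19.0]
grip_width: 0.268
grip_force: 98.7
nest X 3.77 Y -0.07 tip 105.29 F [  1.3  -0.5 -19. ] yaw 85.22 t 13.25
```

```bash
python3 -m crank '[[[0,0,0.07,0,0,0,10],[0,-0.11,0,0,0,0,10],[0,-0.11,0,0,0,0,10],[0,0,0,0,0,0,10],[0,0,-0.03,0,0,0,10],[0,0,-0.04,0,0,0,10],[0,0,0,0,0,0,10],[0,0,0,0,0,0,10]]]' 100
python3 -c "
from h import *
where()"
```

```text
time_s: 14.05
eef_pos: [578.2, -34.4, 206.9]
ee_rot: [0.0, 0.736, 0.677, 0.0]
force: [-0.4, -0.2, -4.2]
grip_width: 0.271
grip_force: 100.4
nest X -1.48 Y -0.10 tip 106.10 F [-0.4 -0.2 -4.2] yaw 85.22 t 14.05
```

```bash
python3 -m crank '[[[0,0,-0.06,0,0,0,10],[0,0,-0.06,0,0,0,10],[0,0,-0.06,0,0,0,10],[0,0,-0.06,0,0,0,10],[0,0,0,0,0,0,10],[0,0,0,0,0,0,10],[0,0,0,0,0,0,10],[0,0,0,0,0,0,10]]]' 100
python3 -c "
from h import *
where()"
```

```text
time_s: 14.85
eef_pos: [578.2, -34.4, 212.7]
ee_rot: [-0.0, 0.736, 0.677, -0.0]
force: [-0.8, -0.6, -4.1]
grip_width: 0.27
grip_force: 100.4
nest X -1.51 Y -0.10 tip 111.93 F [-0.8 -0.6 -4.1] yaw 85.22 t 14.85
```

Free passage through the hole. Next is a slow push up to about 127, then on to 135.

```bash
python3 -m crank '[[[0,0,-0.08,0,0,0,10],[0,0,-0.08,0,0,0,10],[0,0,-0.08,0,0,0,10],[0,0,-0.08,0,0,0,10],[0,0,-0.08,0,0,0,10],[0,0,-0.08,0,0,0,10],[0,0,-0.08,0,0,0,10],[0,0,0,0,0,0,10]]]' 100
python3 -c "
from h import *
where()"
python3 -m crank '[[[0,0,-0.06,0,0,0,10],[0,0,-0.06,0,0,0,10],[0,0,-0.06,0,0,0,10],[0,0,-0.06,0,0,0,10],[0,0,-0.06,0,0,0,10],[0,0,0,0,0,0,10],[0,0,0,0,0,0,10],[0,0,0,0,0,0,10]]]' 100
python3 -c "
from h import *
where()"
```

```text
time_s: 15.65
eef_pos: [577.9, -34.2, 226.9]
ee_rot: [-0.0, 0.736, 0.677, -0.0]
force: [-1.8, 0.4, -11.1]
grip_width: 0.266
grip_force: 99.4
nest X -1.78 Y -0.00 tip 126.09 F [ -1.8   0.4 -11.1] yaw 85.23 t 15.65
time_s: 16.45
eef_pos: [578.5, -34.5, 234.6]
ee_rot: [0.001, 0.736, 0.677, 0.0]
force: [-0.9, -0.5, -6.2]
grip_width: 0.271
grip_force: 100.2
nest X -1.16 Y -0.18 tip 133.83 F [-0.9 -0.5 -6.2] yaw 85.22 t 16.45
```

```bash
python3 -m crank '[[[0,0,-0.03,0,0,0,10],[0,0,-0.03,0,0,0,10],[0,0,0,0,0,0,10],[0,0,0.03,0,0,0,10],[0,0,0.06,0,0,0,10],[0,0,0.1,0,0,0,10],[0,0,0.1,0,0,0,10],[0,0,0,0,0,0,10]]]' 100
python3 -c "
from h import *
where()"
python3 -m crank '[[[0,0,0.2,0,0,0,10],[0,0,0.2,0,0,0,10],[0,0,0.2,0,0,0,10],[0,0,0.2,0,0,0,10],[0,0,0.2,0,0,0,10],[0,0,0.2,0,0,0,10],[0,0,0.15,0,0,0,10],[0,0,0,0,0,0,10]]]' 100
python3 - <<'E'
from h import *
where()
a=cv2.imread("pics/scene0.png")[180:260,220:300]; b=capture("scene")[180:260,220:300]
s=sense(); w=capture("wrist"); np.savez("w4",p=s["eef_pos"],q=s["ee_rot"]); cv2.imwrite("pics/w4.png",w)
o=np.hstack([cv2.resize(cv2.convertScaleAbs(x,alpha=.8),(390,390),interpolation=cv2.INTER_CUBIC) for x in(b,w[130:330,200:400])])
cv2.imwrite("pics/c6.png",o)
E
```

```text
time_s: 17.25
eef_pos: [578.1, -34.3, 228.3]
ee_rot: [-0.0, 0.736, 0.677, -0.0]
force: [0.5, -0.0, -3.8]
grip_width: 0.268
grip_force: 100.5
nest X -1.56 Y -0.07 tip 127.53 F [ 0.5 -0.  -3.8] yaw 85.22 t 17.25
time_s: 18.05
eef_pos: [578.0, -34.3, 194.2]
ee_rot: [-0.0, 0.736, 0.677, -0.0]
force: [0.2, -0.3, -4.9]
grip_width: 0.266
grip_force: 100.5
nest X -1.71 Y -0.05 tip 93.42 F [ 0.2 -0.3 -4.9] yaw 85.22 t 18.05
```

View pics/c6.png

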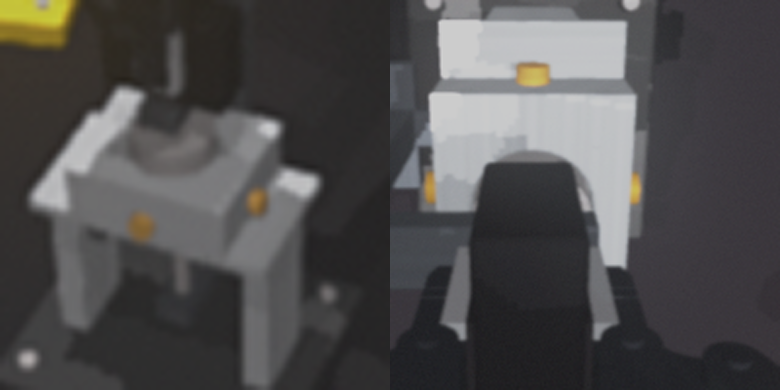

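The left crop shows the puck standing proud of the block, and the right one shows its raised rim behind the handle. The rod is out below. Withdrawing.

```bash
python3 -m crank '[[[0,-0.4,0,0,0,0,10],[0,-0.4,0,0,0,0,10],[0,-0.4,0,0,0,0,10],[0,-0.4,0,0,0,0,10],[0,-0.4,0,0,0,0,10],[0,-0.4,0,0,0,0,10],[0,-0.4,0,0,0,0,10],[0,-0.4,0,0,0,0,10]]]' 100
python3 -m crank '[[[0,-0.4,0,0,0,0,10],[0,-0.4,0,0,0,0,10],[0,-0.4,0,0,0,0,10],[0,-0.4,-0.09,0,0,0,10],[0,-0.4,-0.09,0,0,0,10],[0,-0.4,-0.09,0,0,0,10],[0,-0.13,-0.09,0,0,0,10],[0,0,0,0,0,0,10]]]' 100
python3 -c "
from h import *
where();plan([551,-242,203],107,15)"
```

```text
time_s: 18.95
eef_pos: [497.8, -27.6, 195.0]
ee_rot: [0.0, 0.736, 0.677, 0.0]
force: [0.4, 0.0, -3.8]
grip_width: 0.267
grip_force: 100.6
time_s: 19.75
eef_pos: [435.4, -22.5, 204.4]
ee_rot: [0.0, 0.736, 0.677, 0.0]
force: [0.4, -0.2, -5.0]
grip_width: 0.27
grip_force: 100.6
nest X -144.84 Y 0.06 tip 103.55 F [ 0.4 -0.2 -5. ] yaw 85.21 t 19.75
15 rows: [-0.615, 0.254, 0.004] [0.0, 0.0, -0.182] | at [435.4 -22.5 204.4] t 19.75
```

```bash
python3 -m crank '[[[-0.615,0.254,0,0,0,-0.182,10],[-0.615,0.254,0,0,0,-0.182,10],[-0.615,0.254,0,0,0,-0.182,10],[-0.615,0.254,0,0,0,-0.182,10],[-0.615,0.254,0,0,0,-0.182,10],[-0.615,0.254,0,0,0,-0.182,10],[-0.615,0.254,0,0,0,-0.182,10],[-0.615,0.254,0,0,0,-0.182,10]]]' 100
python3 -m crank '[[[-0.615,0.254,0,0,0,-0.182,10],[-0.615,0.254,0,0,0,-0.182,10],[-0.615,0.254,0,0,0,-0.182,10],[-0.615,0.254,0,0,0,-0.182,10],[-0.615,0.254,0,0,0,-0.182,10],[-0.615,0.254,0,0,0,-0.182,10],[-0.615,0.254,0,0,0,-0.182,10],[0,0,0,0,0,0,10]]]' 100
python3 -c "
from h import *
plan([551,-242,160],107,5);s=sense();print(s['ee_rot'])"
```

```text
time_s: 20.55
eef_pos: [487.4, -145.7, 203.6]
ee_rot: [-0.0, 0.663, 0.748, 0.0]
force: [0.8, 0.9, -4.1]
grip_width: 0.271
grip_force: 100.6
time_s: 21.35
eef_pos: [552.1, -243.2, 203.0]
ee_rot: [0.0, 0.595, 0.804, -0.0]
force: [0.3, 0.6, -3.8]
grip_width: 0.268
grip_force: 100.6
5 rows: [0.011, -0.006, 0.344] [-0.0, 0.0, 0.001] | at [ 552.1 -243.2  203. ] t 21.35
[ 7.74926848e-06  5.94612594e-01  8.04012352e-01 -2.88834730e-05]
```

```bash
python3 -m crank '[[[0,0,0.34,0,0,0,10],[0,0,0.34,0,0,0,10],[0,0,0.34,0,0,0,10],[0,0,0.34,0,0,0,10],[0,0,0.3,0,0,0,10],[0,0,0.05,0,0,0,10],[0,0,0.05,0,0,0,10],[0,0,0,0,0,0,10]]]' 100
python3 -m crank '[[[0,0,0.02,0,0,0,10],[0,0,0,0,0,0,10],[0,0,0.02,0,0,0,10],[0,0,0,0,0,0,10],[0,0,0,0,0,0,10],[0,0,0,0,0,0,10],[0,0,0,0,0,0,10],[0,0,0,0,0,0,10]]]' 100
```

```text
time_s: 22.15
eef_pos: [551.4, -241.8, 160.0]
ee_rot: [0.0, 0.594, 0.804, 0.0]
force: [-0.8, 0.4, -3.4]
grip_width: 0.27
grip_force: 100.4
time_s: 22.95
eef_pos: [551.3, -241.7, 158.8]
ee_rot: [0.0, 0.594, 0.804, -0.0]
force: [0.4, 0.5, -4.4]
grip_width: 0.272
grip_force: 100.4
```

```bash
python3 -m crank '[[[0,0,0.02,0,0,0,10],[0,0,0,0,0,0,10],[0,0,0.02,0,0,0,10],[0,0,0,0,0,0,10],[0,0,0,0,0,0,10],[0,0,0,0,0,0,10],[0,0,0,0,0,0,10],[0,0,0,0,0,0,10]]]' 100
```

```text
time_s: 23.75
eef_pos: [551.4, -241.7, 157.8]
ee_rot: [0.0, 0.594, 0.804, 0.0]
force: [0.1, -0.6, -3.2]
grip_width: 0.265
grip_force: 100.8
```

```bash
python3 -m crank '[[[0,0,0.02,0,0,0,10],[0,0,0,0,0,0,10],[0,0,0,0,0,0,30],[0,0,0,0,0,0,45],[0,0,0,0,0,0,60],[0,0,0,0,0,0,70],[0,0,0,0,0,0,75],[0,0,0,0,0,0,75]]]' 100
python3 -m crank '[[[0,0,0,0,0,0,75],[0,0,-0.2,0,0,0,75],[0,0,-0.5,0,0,0,75],[0,0,-0.8,0,0,0,75],[0,0,-0.8,0,0,0,75],[0,0,-0.8,0,0,0,75],[0,0,-0.5,0,0,0,75],[0,0,0,0,0,0,75]]]' 100
python3 - <<'E'
from h import *
plan([579.8,-36,250],85.3,14)
s=sense(); w=capture("wrist"); cv2.imwrite("pics/w5.png",w); np.savez("w5",p=s["eef_pos"],q=s["ee_rot"])
E
```

```text
time_s: 24.55
eef_pos: [551.4, -241.7, 157.4]
ee_rot: [0.0, 0.594, 0.804, 0.0]
force: [0.3, -0.2, 0.1]
grip_width: 0.878
grip_force: 0.0
time_s: 25.35
eef_pos: [551.8, -242.0, 249.6]
ee_rot: [0.002, 0.594, 0.804, 0.0]
force: [0.3, -0.5, -0.4]
grip_width: 0.881
grip_force: 0.0
14 rows: [0.578, 0.152, -0.002] [0.001, 0.001, 0.194] | at [ 551.8 -242.   249.6] t 25.35
```

```bash
python3 -m crank '[[[0.58,0.152,0,0,0,0.194,75],[0.58,0.152,0,0,0,0.194,75],[0.58,0.152,0,0,0,0.194,75],[0.58,0.152,0,0,0,0.194,75],[0.58,0.152,0,0,0,0.194,75],[0.58,0.152,0,0,0,0.194,75],[0.58,0.152,0,0,0,0.194,75],[0.58,0.152,0,0,0,0.194,75]]]' 40
python3 -m crank '[[[0.58,0.152,0,0,0,0.194,75],[0.58,0.152,0,0,0,0.194,75],[0.58,0.152,0,0,0,0.194,75],[0.58,0.152,0,0,0,0.194,75],[0.58,0.152,0,0,0,0.194,75],[0.58,0.152,0,0,0,0.194,75],[0,0,0,0,0,0,75],[0,0,0,0,0,0,75]]]' 40
python3 - <<'E'
from h import *
where(); s=sense(); w=capture("wrist"); np.savez("w6",p=s["eef_pos"],q=s["ee_rot"]); cv2.imwrite("pics/w6.png",w)
t=capture("top"); cv2.imwrite("pics/top1.png",t)
a=cv2.resize(w[100:380,170:400],(460,560),interpolation=cv2.INTER_CUBIC); 
for k in range(0,280,20): cv2.putText(a,str(100+k),(0,2*k+4),0,.3,(0,255,0)); cv2.putText(a,str(170+k),(2*k,8),0,.3,(0,255,0))
b=cv2.convertScaleAbs(cv2.imread("pics/w5.png"),alpha=2.2)[130:330,180:400]; b=cv2.resize(b,(330,300)); 
c=np.zeros((560,330,3),np.uint8); c[:300]=b; c[300:]=cv2.resize(cv2.convertScaleAbs(t[150:270,340:460],alpha=1.8),(330,260))
cv2.imwrite("pics/c7.png",np.hstack([a,c]))
E
```

```text
time_s: 26.2
eef_pos: [557.4, -121.4, 246.1]
ee_rot: [-0.001, 0.678, 0.735, -0.0]
force: [-0.2, -0.4, 0.4]
grip_width: 0.875
grip_force: 0.0
time_s: 27.0
eef_pos: [579.0, -35.2, 246.5]
ee_rot: [-0.001, 0.735, 0.678, -0.0]
force: [0.2, 0.3, -0.6]
grip_width: 0.88
grip_force: 0.0
nest X -0.61 Y -0.83 tip 145.72 F [ 0.2  0.3 -0.6] yaw 85.40 t 27.00
```

View pics/c7.png

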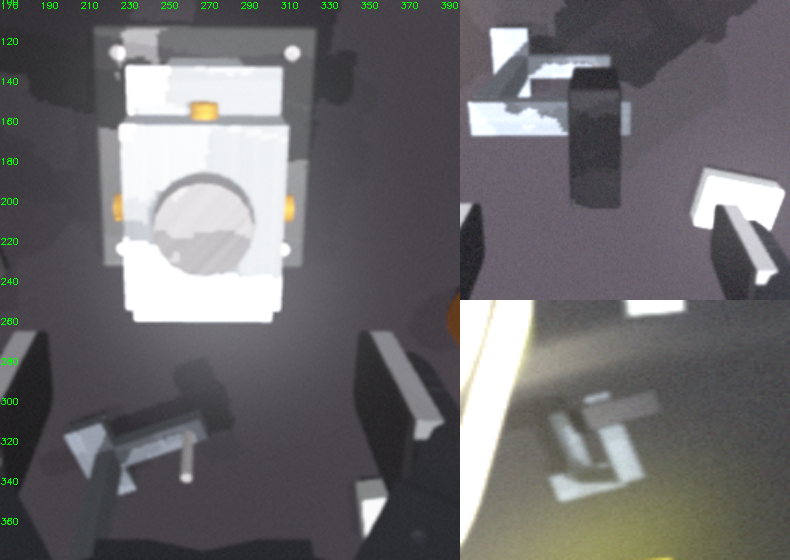

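The puck is proud and level, with its top ring centred at about (271.7,215). The knockout stands upright where it started, as seen in both right-hand crops.

Run:
```python
from h import *
cm=camera_model("wrist"); z=np.load("w6.npz"); W=T(z["p"],z["q"])@cm["T_tool_cam"]
p=onz(cm,W,271.7,215,160); print(p, "edges z", [onz(cm,W,u,v,160).round(1).tolist() for u,v in((246,215),(297.5,215),(271.7,238))])
plan([p[0],p[1],149],85.3,7); plan([p[0],p[1],180],85.3,4); where()
```

```text
[579.68261579 -35.63212095 160.        ] edges z [[559.5, -34.0, 160.0], [599.9, -37.2, 160.0], [578.1, -55.3, 160.0]]
7 rows: [0.0, 0.004, 0.559] [-0.001, -0.0, 0.001] | at [579.1 -35.6 246.9] t 27.1
4 rows: [0.001, 0.007, 0.669] [-0.002, -0.0, 0.001] | at [579.1 -35.6 246.9] t 27.1
nest X -0.55 Y -1.30 tip 146.08 F [ 0.6 -0.3 -0.5] yaw 85.33 t 27.10
```

```bash
python3 -m crank '[[[0,0.007,0.7,0,0,0,70],[0,0.007,0.7,0,0,0,70],[0,0.007,0.7,0,0,0,70],[0,0.007,0.7,0,0,0,70],[0,0,0.5,0,0,0,70],[0,0,0.3,0,0,0,70],[0,0,0.2,0,0,0,70],[0,0,0,0,0,0,70]]]' 60
python3 -m crank '[[[0,0,0.05,0,0,0,60],[0,0,0,0,0,0,55],[0,0,0,0,0,0,50],[0,0,0,0,0,0,47],[0,0,0,0,0,0,45],[0,0,0,0,0,0,45],[0,0,0,0,0,0,45],[0,0,0,0,0,0,45]]]' 60
python3 -c "
from h import *
print(sense()['force'],sense()['eef_pos'])"
```

```text
time_s: 27.9
eef_pos: [580.0, -35.2, 152.1]
ee_rot: [-0.0, 0.735, 0.678, -0.0]
force: [-0.2, -0.6, 0.4]
grip_width: 0.815
grip_force: 0.0
time_s: 28.7
eef_pos: [580.0, -35.1, 151.1]
ee_rot: [0.0, 0.735, 0.678, -0.0]
force: [0.3, 0.1, -0.5]
grip_width: 0.53
grip_force: 0.0
[ 0.27507357  0.09480271 -0.45463021] [580.03280711 -35.05484633 151.07868857]
```

```bash
python3 -m crank '[[[0,0,0.03,0,0,0,45],[0,0,0.03,0,0,0,45],[0,0,0,0,0,0,45],[0,0,0,0,0,0,40],[0,0,0,0,0,0,35],[0,0,0,0,0,0,35],[0,0,0,0,0,0,35],[0,0,0,0,0,0,35]]]' 60
python3 -c "
from h import *
print(sense()['force'],sense()['eef_pos'])"
```

```text
time_s: 29.5
eef_pos: [580.0, -35.0, 149.9]
ee_rot: [0.0, 0.735, 0.678, -0.0]
force: [-4.4, 0.7, 4.5]
grip_width: 0.431
grip_force: 59.6
[-4.40759672  0.73923148  4.53125819] [579.99048264 -35.04424667 149.86715469]
```

```bash
python3 -m crank '[[[0,0,-0.08,0,0,0,35],[0,0,-0.15,0,0,0,35],[0,0,-0.15,0,0,0,35],[0,0,-0.2,0,0,0,35],[0,0,-0.3,0,0,0,35],[0,0,-0.4,0,0,0,35],[0,0,-0.5,0,0,0,35],[0,0,0,0,0,0,35]]]' 60
python3 - <<'E'
from h import *
s=sense();print(s['force'],s['grip_width'])
w=capture("wrist"); t=capture("top"); cv2.imwrite("pics/w7.png",w); np.savez("w7",p=s["eef_pos"],q=s["ee_rot"])
b=capture("scene")[150:260,200:320]
cv2.imwrite("pics/c8.png",np.hstack([cv2.resize(w[90:390,170:400],(460,600)),cv2.resize(b,(330,600))]))
plan([503.6,263.5,230],85.3,15)
E
```

```text
time_s: 30.3
eef_pos: [580.9, -35.2, 196.5]
ee_rot: [0.002, 0.735, 0.678, 0.001]
force: [0.7, -0.8, -2.0]
grip_width: 0.435
grip_force: 60.3
[ 0.65799174 -0.79103505 -2.04240444] 0.43452358745389946
15 rows: [0.777, -0.268, -0.096] [-0.0, -0.0, 0.0] | at [579.9 -35.  193.9] t 30.45
```

View pics/c8.png

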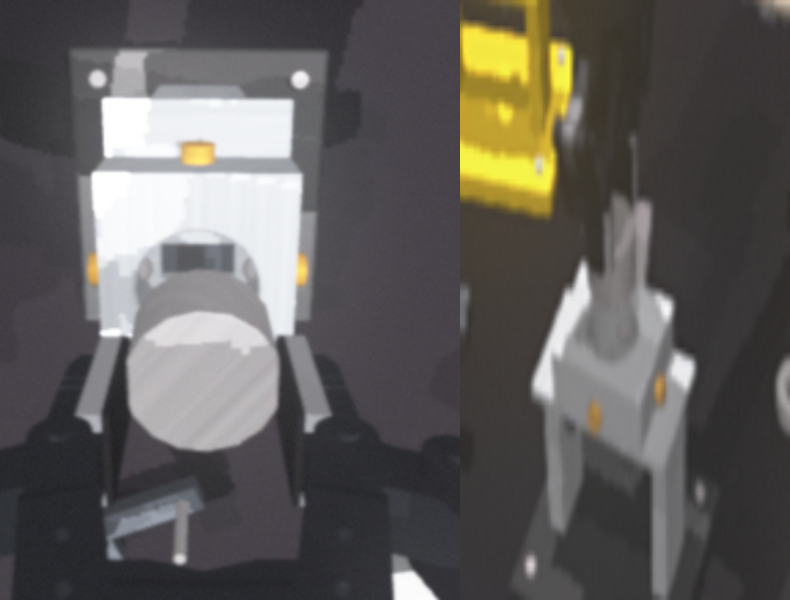

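The puck is held level and clear of the empty pocket. Carrying it to the tray.

```bash
python3 -m crank '[[[0.7,-0.25,-0.05,0,0,0,35],[0.78,-0.27,-0.05,0,0,0,35],[0.78,-0.27,-0.05,0,0,0,35],[0.78,-0.27,-0.05,0,0,0,35],[0.78,-0.27,-0.05,0,0,0,35],[0.78,-0.27,-0.05,0,0,0,35],[0.78,-0.27,0,0,0,0,35],[0.78,-0.27,0,0,0,0,35]]]' 60
python3 -m crank '[[[0.78,-0.27,0,0,0,0,35],[0.78,-0.27,0,0,0,0,35],[0.78,-0.27,0,0,0,0,35],[0.78,-0.27,0,0,0,0,35],[0.78,-0.27,0,0,0,0,35],[0.78,-0.27,0,0,0,0,35],[0.7,-0.24,0,0,0,0,35],[0,0,0,0,0,0,35]]]' 60
python3 - <<'E'
from h import *
s=sense();w=capture("wrist");cv2.imwrite("pics/w8.png",w);cm=camera_model("wrist");W=T(s["eef_pos"],s["ee_rot"])@cm["T_tool_cam"]
g=w.copy(); m=cv2.inRange(cv2.cvtColor(w,cv2.COLOR_BGR2HSV),(0,0,150),(180,60,255)); n,l,st,c=cv2.connectedComponentsWithStats(m)
for i in range(1,n):
    if st[i][4]>800: print(st[i],c[i].round(),onz(cm,W,*c[i],10).round(1))
plan([503.6,263.5,24],85.3,14); print(s["grip_width"],[proj(cm,W,[503.6+a,263.5+b,14]).round().tolist() for a,b in((60,60),(60,-60),(-60,-60),(-60,60))])
E
```

```text
time_s: 31.25
eef_pos: [538.3, 124.4, 201.3]
ee_rot: [-0.0, 0.735, 0.678, -0.0]
force: [0.0, 0.1, -2.3]
grip_width: 0.429
grip_force: 60.3
time_s: 32.05
eef_pos: [502.4, 262.9, 201.2]
ee_rot: [-0.001, 0.734, 0.679, -0.0]
force: [0.1, -0.3, -1.9]
grip_width: 0.436
grip_force: 60.4
[  209   119   126   123 11593] [274. 178.] [506.2 267.7  10. ]
[ 235  245   72   67 3086] [266. 274.] [487.7 149.6  10. ]
14 rows: [0.005, 0.002, 0.506] [-0.0, 0.0, 0.001] | at [502.9 261.7 201.2] t 32.1
0.4360614420338694 [[326.0, 122.0], [328.0, 230.0], [225.0, 237.0], [210.0, 131.0]]
```

```bash
python3 -m crank '[[[0,0,0.5,0,0,0,35],[0.03,0,0.7,0,0,0,35],[0.03,0,0.8,0,0,0,35],[0,0,0.8,0,0,0,35],[0,0,0.8,0,0,0,35],[0,0,0.8,0,0,0,35],[0,0,0.6,0,0,0,35],[0,0,0.5,0,0,0,35]]]' 60
python3 -m crank '[[[0,0,0.5,0,0,0,35],[0,0,0.4,0,0,0,35],[0,0,0.3,0,0,0,35],[0,0,0.2,0,0,0,35],[0,0,0.1,0,0,0,35],[0,0,0.04,0,0,0,35],[0,0,0,0,0,0,35],[0,0,0,0,0,0,35]]]' 60
python3 -c "
from h import *
print(sense()['force'],sense()['eef_pos'])"
```

```text
time_s: 32.9
eef_pos: [503.5, 261.3, 62.3]
ee_rot: [-0.0, 0.736, 0.677, -0.001]
force: [0.1, -0.8, -1.9]
grip_width: 0.432
grip_force: 60.4
time_s: 33.7
eef_pos: [504.2, 262.2, 25.9]
ee_rot: [0.0, 0.735, 0.678, 0.0]
force: [-0.9, -1.1, -1.6]
grip_width: 0.435
grip_force: 60.4
[-0.90215571 -1.10111672 -1.63878677] [504.16209395 262.20466551  25.92115784]
```

```bash
python3 -m crank '[[[0,0,0.05,0,0,0,35],[0,0,0.05,0,0,0,35],[0,0,0,0,0,0,35],[0,0,0.03,0,0,0,35],[0,0,0,0,0,0,35],[0,0,0,0,0,0,35],[0,0,0,0,0,0,35],[0,0,0,0,0,0,35]]]' 60
python3 -c "
from h import *
print(sense()['force'],sense()['eef_pos'])"
```

```text
time_s: 34.5
eef_pos: [504.0, 262.3, 22.9]
ee_rot: [0.0, 0.735, 0.678, 0.0]
force: [-3.9, 0.2, 5.5]
grip_width: 0.432
grip_force: 61.2
[-3.91551853  0.23063219  5.52735383] [504.04143678 262.30746668  22.93064149]
```

The floor contact is felt, so I'll release and rise.

```bash
python3 -m crank '[[[0,0,0,0,0,0,40],[0,0,0,0,0,0,45],[0,0,0,0,0,0,50],[0,0,0,0,0,0,55],[0,0,0,0,0,0,60],[0,0,0,0,0,0,60],[0,0,0,0,0,0,60],[0,0,0,0,0,0,60]]]' 60
python3 -m crank '[[[0,0,-0.2,0,0,0,60],[0,0,-0.5,0,0,0,60],[0,0,-0.8,0,0,0,60],[0,0,-1,0,0,0,60],[0,0,-1,0,0,0,60],[0,0,-1,0,0,0,60],[0,0,-1,0,0,0,60],[0,0,-0.5,0,0,0,60]]]' 60
python3 -m crank '[[[0,0,-0.4,0,0,0,60],[0,0,0,0,0,0,60],[0,0,0,0,0,0,60],[0,0,0,0,0,0,60],[0,0,0,0,0,0,60],[0,0,0,0,0,0,60],[0,0,0,0,0,0,60],[0,0,0,0,0,0,60]]]' 60
python3 - <<'E'
from h import *
w=capture("wrist");t=capture("top");print(sense()["time_s"])
cv2.imwrite("pics/c9.png",np.hstack([cv2.resize(w[60:300,150:390],(400,400)),cv2.resize(cv2.convertScaleAbs(t[90:300,220:430],alpha=1.5),(400,400))]))
E
```

```text
time_s: 35.3
eef_pos: [504.0, 262.2, 22.3]
ee_rot: [0.0, 0.735, 0.678, 0.0]
force: [-0.1, -0.6, 0.7]
grip_width: 0.7
grip_force: 0.0
time_s: 36.1
eef_pos: [504.6, 262.4, 175.5]
ee_rot: [0.001, 0.735, 0.678, 0.002]
force: [-0.8, 0.2, -0.4]
grip_width: 0.701
grip_force: 0.0
time_s: 36.9
eef_pos: [503.9, 262.1, 182.2]
ee_rot: [-0.0, 0.735, 0.678, -0.0]
force: [-0.1, -0.2, -0.1]
grip_width: 0.703
grip_force: 0.0
37.0
```

View pics/c9.png

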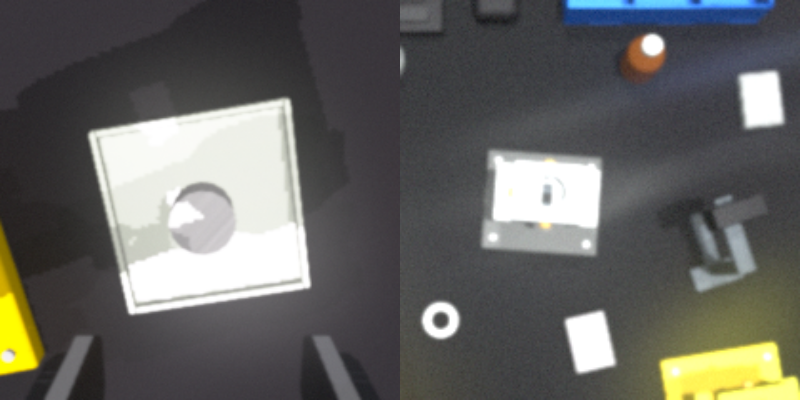

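The puck lies flat in the tray, the pocket is empty, the knockout is upright, and the other things are undisturbed.

```bash
python3 -c "
from rig import *
print(finish_job())"
```

```text
the job is handed in; nothing more can be done
None
```

The job is handed in at 37 s: the puck was clicked proud and now lies flat in the tray, the knockout stands upright where it started, and nothing else looked disturbed in the final top view.

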